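Rub down a test panel with even pressure

TASK

Take the sanding block from its black tray, set it flat and lengthwise on the red test panel at the end by the yellow post, and rub it along the panel to the other end and back, pressing down lightly and steadily, about 8 newtons all the way, without lifting it off between. Lift it off at the yellow post's end, put it back flat in the middle of its tray, lengthwise, grit side down as it was, and let go; leave the other things on the table alone.

Things in the scene. Friction and masses are not known exactly. Their poses are not given: they have to be found in the camera images.
- sanding_block: Sanding block, 44 mm wide (x), 84 mm long (y), 24 mm high, pink top, dark sides, 25 to 50 g; its origin is the centre of its underside (grit side), z up. It starts flat in the tray; take it from above across its 44 mm width, fingertips at least 6 mm above its underside so that they clear the tray's rim.
- sanding_rest: Fixed steel rest carrying a flat red panel, 180 mm along x, 82 mm along y, in a tilting cradle. Origin: centre of the base's underside, on the table; base 232 mm along x, 100 mm along y. Lay the block with its length along the rest's x. The stroke runs on the line y = 0, block's centre from 45 mm on the yellow post's side of the middle to 45 mm on the other (the whole block then lies on the panel).
- panel_mid (a point): Nominal middle of the red panel's face, unpressed: 78 mm above the rest's origin; axes as the rest's. The cradle is clamped stiffly at a new height and slope each time: the true face lies up to 8.5 mm above or below this point and slopes up to 0.1 rad either way along x (level along y), so 4.5 mm up or down again at the stroke's ends. No reading shows this; pressing does not change it.
- yellow_post: Yellow post, 16 mm across, 40 mm high, fixed on the rest's base at one end of the panel, 105 mm from the rest's middle along its x axis, at +x or -x (it changes); it marks the end where the stroke starts and finishes. Origin: centre of its foot, 10 mm above the table. The panel's springs yield straight into its face, all over alike: 0.5 N, then 2 N per mm, hard stop at 9 mm.
- grey_post: Grey post like the yellow one, at the panel's other end. Friction of the block on the panel: coefficient about 0.4 to 1.2.
- tray: Fixed black plastic tray, 100 mm along x, 130 mm along y, 8 mm high, walls 4 mm; origin at the centre of its underside, on the table; its inner floor is 4 mm above that. The block starts near its middle, its length within 0.2 rad of the tray's y axis.
- spare_jar_b: small glass jar with red paint, 34x34x72 mm; a bystander, origin at the centre of its underside
- paint_white: white bottle of paint, 36x39x102 mm; a bystander, origin at the centre of its underside
- paint_blue: blue bottle of paint, 34x37x96 mm; a bystander, origin at the centre of its underside
- green_tape: roll of green tape, 92x94x18 mm; a bystander, origin at the centre of its underside

How it is judged:
By the outcome, as a careful person would: the job done as asked, in the order asked, and still so for the second after the job is handed in, with the robot touching nothing.
It also fails if it takes over 72 s, if anything falls off the work surface, if the arm or the gripper's body presses on something with over 40 N, if the wrist force passes 120 N, or if a joint passes its speed limit or range.

ROBOT

A 7-joint arm with a two-finger parallel gripper is mounted at the origin on a cart in front of the work surface, level with it; the furniture and walls round the work are solid. World frame = base frame: x ahead of the robot, y to its left, z up, the work surface at z = 0. Lengths are in mm, angles in rad, forces in N, time in s.
With the tool pointing down it reaches from about 350 to 775 mm from the base axis. Payload 3.1 kg.
Tool frame: the origin (TCP) lies midway between the tips of the shut fingers; the grasp point (between the pads) lies 19 mm behind it; z points along the fingers, y is the direction in which the jaws open and shut (so a half turn about z gives the same grasp; the last joint's range is limited). The gripper opens to 85 mm and grips with 20 to 120 N. Pads are 22 mm wide; open, the fingers measure 114 mm over their backs; the gripper's body (76 mm by 85 mm) begins 54 mm behind the grasp point. The pads swing forward as they close: fully open they stand 13 mm farther back than shut.
Start: joints at [1.088, 0.311, 0.014, 1.512, -0.004, 1.319, -0.027], TCP at [234.698, -497.428, 231.304] pointing down, gripper open.
Joint ranges: [-2.7, 2.7], [-0.3, 1.91], [-1.27, 1.3], [0.12, 2.57], [-1.44, 4.58], [0.2, 2.03], [-3.05, 3.05]. Speed limits (rad/s): [2.79, 2.79, 3.14, 3.14, 3.14, 3.14, 3.14].

INTERFACE

Orientations are given as a unit quaternion [x, y, z, w].
In Python, from station import manip gives the robot as it stands.
- The arm moves only by the shell command python3 -m handwheel 'ROWS' [FORCE]. ROWS is JSON, a list of rows, each an object with "offset": the shift along the world's x, y, z in cm, a list of three; "twist": the turn, a rotation vector about the world's x, y, z in degrees, a list of three; "fingers": the finger opening in cm, from 0 to 8.54. In form: [{"offset": [x, y, z], "twist": [rx, ry, rz], "fingers": fingers}, ...]. A call has exactly 10 rows; each row shifts and turns the commanded pose from where the row before left it; what a row does not reach is not made up. A row lasts 1/10 s, in which the tool goes at most 50 mm and 8.59 degrees, less where a joint would pass 70% of its speed; a pose out of reach is approached as far as the arm can. A call is refused whole if a number of a shift passes 5 or a number of a turn 8.59, either way. A call with a gripper value outside its range is refused whole. The fingers move at their own pace and stop on an object; FORCE is the grip in N (left out, the last holds). Time passes only in rows, so rows that do not move let the fingers close, or fill a call up. It gives the time, the measured TCP pose, the force and the opening at its end, in the units of the state.
- manip.observe(): the state, without advancing time (a new reading comes with each control period).
- manip.get_image(name): name is "scene" or "side" or "wrist"; returns the picture (480x640x3 uint8, blue, green, red); there is no depth.
- manip.camera_params(name): a dict with "camera_matrix" (3x3 intrinsics, pixels), "k1" (the pictures are not rectified: a ray, as slopes to the right and down, at radius r is drawn at 1 + k1 r^2 times it, then the intrinsics apply), "R" (3x3) and "t" (3): a world point X has camera coordinates R X + t. Camera axes: x right, y down, z forward; pixel columns grow to the right and rows downward; lengths in mm; the calibration is good to about 2 mm. A picture is of the moment at which its call begins: read the wrist's pose just before it. camera_params takes no time and is no camera call; for the wrist camera it gives the pose at the moment of the call.
- manip.sign_off(): hands the job in, once; it reports no verdict.
Trained networks look in the newest picture that a camera, given by its name, has taken for a name from the list of things; names that differ only in an ending like _2 or _b are one class to them, and where a whole thing is asked for, a point or a joint stands for the part that bears it (a point fixed in the world has none). Each returns a list of dicts, best first, with "conf" (0 to 1); they miss things now and then, are a little off and sometimes report something else, mostly with a low value. They report only what shows in the picture. A call takes as long as a camera call.
- manip.find_in(camera, name): "extent" ([left, top, right, bottom] as shares, 0 to 1, of the picture: columns of its width, rows of its height, round what is visible of it).
- manip.landmark_of(camera, name): "xy" ([column, row] as shares, 0 to 1, of the picture: columns of its width, rows of its height: a listed point, or the origin of a listed thing).
The state is a dict: "time": time; "qpos": joint angles; "joint_vel": joint speeds; "effort": joint torques, N m; "tcp_pos": TCP position; "orientation": TCP orientation; "force": force on the tool from outside, world axes, zero at the start; "wrist_torque": the same for the moment, N m; "finger_gap": finger opening in mm.
Only numpy, scipy, OpenCV 4.12 (cv2) and the standard library are available. Lean on these libraries where they do the work, as an engineer would, in place of code of your own. Each camera call takes 0.05 s, during which the arm holds its last target. There are 200 camera calls.

## Working session

There is one attempt and no reset: what is moved stays moved. The work goes in short steps, Python scripts to look and compute and a shell command to move; the robot and the scene stay as the last step left them, time stands still between calls to the robot, and variables do not carry over. Pictures are saved under pics/ and viewed, about 8 in all and at most 12, crops included, and the job is handed in when it is done.

```bash
mkdir -p pics; ls; cat > h.py <<'E'
import numpy as np, cv2, json
from station import manip
def ray(cam,uv,p=None):
    p=p or manip.camera_params(cam); K=np.array(p["camera_matrix"]);R=np.array(p["R"]);t=np.array(p["t"]).ravel()
    d=cv2.undistortPoints(np.array([[uv]],float),K,np.array([p["k1"],0,0,0.]))[0,0]
    return -R.T@t, R.T@np.array([d[0],d[1],1])
def onz(cam,uv,z,p=None):
    o,d=ray(cam,uv,p); return o+d*(z-o[2])/d[2]
def proj(cam,X,p=None):
    p=p or manip.camera_params(cam); R=np.array(p["R"]);t=np.array(p["t"]).ravel()
    return cv2.projectPoints(np.array(X,float).reshape(-1,1,3),cv2.Rodrigues(R)[0],t,np.array(p["camera_matrix"]),np.array([p["k1"],0,0,0.]))[0][:,0]
E
python3 - <<'E'
from h import *
print(manip.observe())
for c in ("scene","side"):
    im=manip.get_image(c); cv2.imwrite(f"pics/{c}0.png",im)
    for n in ("sanding_block","sanding_rest","panel_mid","yellow_post","grey_post","tray"):
        l=manip.landmark_of(c,n)[:2]; f=manip.find_in(c,n)[:1]
        print(c,n,[(np.round(np.array(a["xy"])*[640,480],1),round(a["conf"],2)) for a in l],[(np.round(np.array(a["extent"])*[640,480,640,480]),round(a["conf"],2)) for a in f])
        z={"yellow_post":10,"grey_post":10,"panel_mid":78,"sanding_block":4}.get(n,0)
        for a in l: print("   ",np.round(onz(c,np.array(a["xy"])*[640,480],z)))
E
```

```text
pics
{'time': 0.0, 'qpos': array([ 1.08830753,  0.31172697,  0.01404253,  1.51307193, -0.00440786,
        1.3191778 , -0.02722332]), 'joint_vel': array([-7.16235870e-04, -4.36004562e-04,  9.15393954e-05, -1.11135524e-04,
        2.53677944e-04,  2.15875651e-04,  1.20131188e-03]), 'effort': array([ 4.88225396e-04, -3.79910982e+01,  1.46175544e-01, -2.30593747e+01,
        1.22051607e-02,  1.36665202e-02,  2.14413132e-05]), 'tcp_pos': array([ 234.33738871, -496.77490757,  230.21446551]), 'orientation': array([ 9.75810266e-01,  2.18615966e-01, -3.07869990e-04, -1.13560616e-03]), 'force': array([ 0.30092934, -0.99904178,  0.36561558]), 'wrist_torque': array([-0.01410794,  0.00407387, -0.01251578]), 'finger_gap': 85.32983769796228}
scene sanding_block [] []
scene sanding_rest [] [(array([238., 252., 387., 391.]), 0.66)]
scene panel_mid [(array([317.4, 281.9]), 0.82)] [(array([239., 255., 387., 390.]), 0.91)]
    [ 473. -242.   78.]
scene yellow_post [] []
scene grey_post [(array([273.2, 368.9]), 0.6)] [(array([263., 339., 275., 371.]), 0.72)]
    [ 356. -265.   10.]
scene tray [] [(array([367., 266., 399., 287.]), 0.61)]
side sanding_block [(array([377.7, 287.1]), 0.81)] [(array([365., 270., 392., 303.]), 0.7)]
    [ 666. -149.    4.]
side sanding_rest [(array([269.4, 312.5]), 0.83)] [(array([202., 261., 337., 331.]), 0.81)]
    [ 464. -247.    0.]
side panel_mid [(array([266.9, 273. ]), 0.56)] [(array([201., 262., 336., 329.]), 0.77)]
    [ 463. -247.   78.]
side yellow_post [(array([328.3, 310.9]), 0.47)] [(array([325., 287., 330., 307.]), 0.61)]
    [ 570. -256.   10.]
side grey_post [(array([213.8, 308. ]), 0.71)] [(array([326., 285., 332., 308.]), 0.57)]
    [ 365. -251.   10.]
side tray [(array([378.8, 294.3]), 0.65)] [(array([407., 268., 451., 299.]), 0.6)]
    [ 666. -172.    0.]
```

View pics/scene0.png

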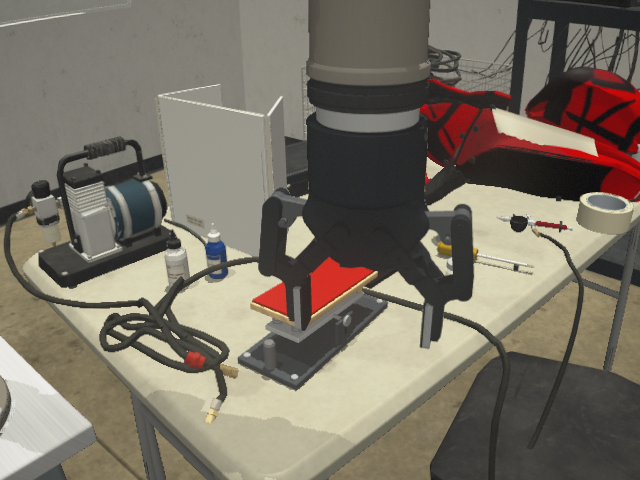

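View pics/side0.png

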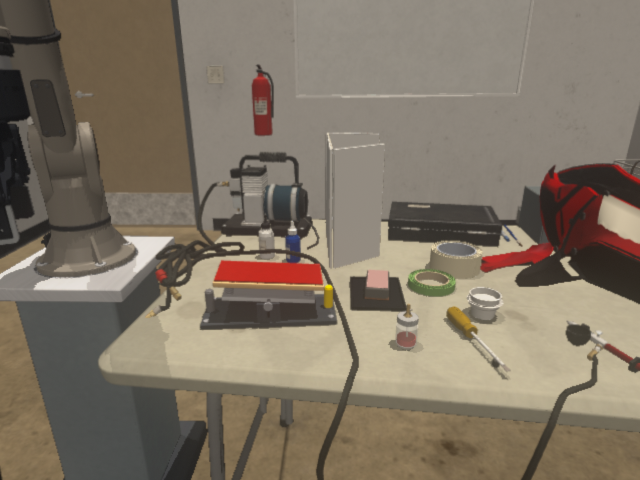

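The side view shows the red panel (about 215–325, 262–290) with grey post at left and yellow post at right (328,297). The block is in its tray at (377,287), and the tall white board behind it has its foot at (333,265)–(380,255). The scene view is partly blocked by the gripper.

```bash
python3 - <<'E'
from h import *
for uv in [(333,265),(380,255),(407,345),(432,285)]: print(uv,np.round(onz("side",uv,0)))
for uv in [(265,260)]: print(uv,np.round(onz("scene",uv,0)))
for c in("scene","side"):
    p=manip.camera_params(c); print(c,np.round(-np.array(p["R"]).T@np.array(p["t"]).ravel()))
p=manip.camera_params("wrist");print(np.round(-np.array(p["R"]).T@np.array(p["t"]).ravel()),np.round(p["R"],2))
E
python3 -m handwheel '[{"offset":[3.3,2.4,1],"twist":[0,0,6.47],"fingers":8.5},{"offset":[3.3,2.4,1],"twist":[0,0,6.47],"fingers":8.5},{"offset":[3.3,2.4,1],"twist":[0,0,6.47],"fingers":8.5},{"offset":[3.3,2.4,1],"twist":[0,0,6.47],"fingers":8.5},{"offset":[3.3,2.4,1],"twist":[0,0,6.47],"fingers":8.5},{"offset":[3.3,2.4,1],"twist":[0,0,6.47],"fingers":8.5},{"offset":[3.3,2.4,1],"twist":[0,0,6.47],"fingers":8.5},{"offset":[3.3,2.4,1],"twist":[0,0,6.47],"fingers":8.5},{"offset":[3.3,2.4,1],"twist":[0,0,6.47],"fingers":8.5},{"offset":[3.3,2.4,1],"twist":[0,0,6.47],"fingers":8.5}]' 40
python3 - <<'E'
from h import *
p=manip.camera_params("wrist");print(np.round(-np.array(p["R"]).T@np.array(p["t"]).ravel()),np.round(p["R"],2))
im=manip.get_image("wrist"); cv2.imwrite("pics/w1.png",im)
im=manip.get_image("scene"); cv2.imwrite("pics/scene1.png",im)
for c in ("scene","wrist"):
    for n in ("sanding_block","sanding_rest","panel_mid","yellow_post","grey_post","tray"):
        l=manip.landmark_of(c,n)[:2]
        z={"yellow_post":10,"grey_post":10,"panel_mid":78,"sanding_block":4}.get(n,0)
        for a in l: 
          uv=np.array(a["xy"])*[640,480];print(c,n,np.round(uv),round(a["conf"],2),np.round(onz(c,uv,z)))
E
```

```text
(333, 265) [577. -32.   0.]
(380, 255) [687.  29.   0.]
(407, 345) [ 694. -343.    0.]
(432, 285) [ 777. -128.    0.]
(265, 260) [568. -35.   0.]
scene [ -53. -710.  500.]
side [ 579. -938.  396.]
[ 298. -468.  374.] [[ 0.43 -0.9   0.  ]
 [-0.87 -0.41  0.28]
 [-0.25 -0.12 -0.96]]
time: 2.3
tcp_pos: [565.8, -256.6, 331.8]
orientation: [0.706, 0.708, -0.0, 0.0]
force: [0.4, 0.1, -0.9]
finger_gap: 85.0
[ 565. -186.  474.] [[ 1.    0.    0.  ]
 [ 0.   -0.96  0.28]
 [ 0.   -0.28 -0.96]]
scene sanding_block [352. 260.] 0.98 [ 660. -157.    4.]
scene sanding_rest [316. 331.] 0.68 [ 465. -245.    0.]
scene panel_mid [319. 284.] 0.82 [ 470. -247.   78.]
scene panel_mid [378. 234.] 0.72 [ 645. -221.   78.]
scene yellow_post [317. 285.] 0.26 [ 550. -172.   10.]
scene grey_post [272. 368.] 0.64 [ 356. -263.   10.]
wrist sanding_block [401. 102.] 0.72 [ 662. -158.    4.]
wrist sanding_rest [226. 181.] 0.85 [ 463. -245.    0.]
wrist panel_mid [207. 189.] 0.95 [ 460. -243.   78.]
wrist yellow_post [313. 173.] 0.67 [ 565. -235.   10.]
```

View wrist.

View pics/w1.png

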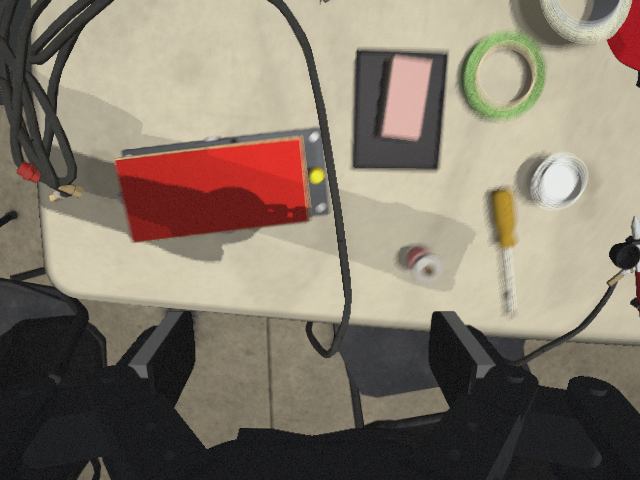

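View pics/scene1.png

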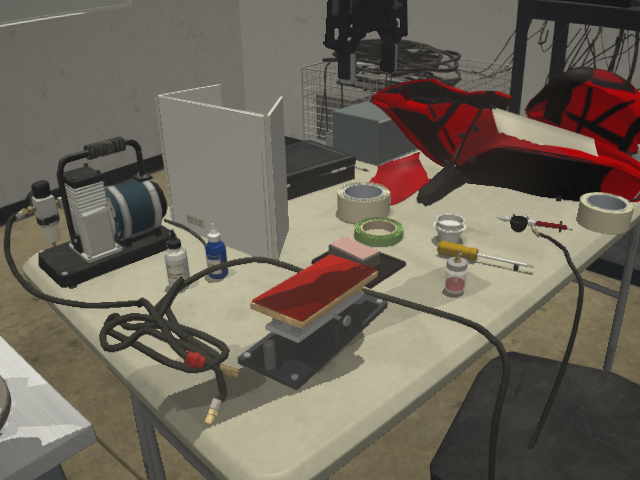

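The wrist view shows everything clearly: panel corners about (117,158), (303,137), (309,221), (133,241), yellow post at (317,176), and the tray at 353–447 × 48–170 with the block askew at (407,97). Now I'll fit the rest, slope and height included, together with the tray and block from outlines.

```bash
cat > fit.py <<'E'
from h import *
from scipy.optimize import least_squares
manip.get_image("side")
def quad(mask,roi):
    m=np.zeros_like(mask); x0,y0,x1,y1=roi; m[y0:y1,x0:x1]=mask[y0:y1,x0:x1]
    m=cv2.morphologyEx(m,cv2.MORPH_OPEN,np.ones((3,3)))
    cs,_=cv2.findContours(m,cv2.RETR_EXTERNAL,cv2.CHAIN_APPROX_NONE); c=max(cs,key=cv2.contourArea); h=cv2.convexHull(c)
    e,q=0.5,h
    while len(q)>4: q=cv2.approxPolyDP(h,e,True); e+=.3
    q=q[:,0].astype(float); P=h[:,0].astype(float); c=c[:,0].astype(float); lines=[]
    for i in range(4):   # refine each side by line fit
        a,b=q[i],q[(i+1)%4]; d=b-a; L=np.hypot(*d); d/=L; s=(c-a)@d; n=(c-a)@np.array([-d[1],d[0]])
        k=(s>.12*L)&(s<.88*L)&(abs(n)<2.5); v=cv2.fitLine(c[k].astype(np.float32),cv2.DIST_HUBER,0,.01,.01).ravel(); lines.append(np.cross([v[2],v[3],1],[v[2]+v[0],v[3]+v[1],1]))
    o=[np.cross(lines[i-1],lines[i]) for i in range(4)]
    return np.array([p[:2]/p[2] for p in o])
def red(im):
    b,g,r=[im[...,i].astype(int) for i in range(3)]
    return ((r>70)&(r>2.6*g)&(r>2.6*b)).astype(np.uint8)*255
W=cv2.imread("pics/w1.png");S=cv2.imread("pics/scene1.png");D=cv2.imread("pics/side0.png")
Q={"wrist":quad(red(W),(100,120,330,260)),"scene":quad(red(S),(235,240,390,330)),"side":quad(red(D),(195,250,340,300))}
pc={c:manip.camera_params(c) for c in Q}
def corners(p):
    x,y,th,z,s=p; R=np.array([[np.cos(th),-np.sin(th)],[np.sin(th),np.cos(th)]]); out=[]
    for u,v in((-90,-41),(90,-41),(90,41),(-90,41)):
        out.append([*(R@[u*np.cos(s),v]+[x,y]),z+u*np.sin(s)])
    return np.array(out)
def order(q,pr): return np.array([q[np.argmin(np.hypot(*(q-r).T))] for r in pr])
p0=[462,-245,.05,78,0]
for c in Q: Q[c]=order(Q[c],proj(c,corners(p0),pc[c])); print(c,np.round(Q[c],1).tolist())
def res(p,cs): return np.concatenate([(proj(c,corners(p),pc[c])-Q[c]).ravel() for c in cs])
for cs in(("wrist","scene","side"),("wrist","scene"),("wrist","side"),("scene","side")):
    f=least_squares(res,p0,args=(cs,),loss="soft_l1"); print(cs,np.round(f.x,3),"rms",np.round(np.sqrt(np.mean(f.fun**2)),2))
b,g,r=[W[...,i].astype(int) for i in range(3)]
blk=quad(((r>150)&(r-g>25)&(r<2*g)).astype(np.uint8)*255,(350,45,450,172))
X=np.array([onz("wrist",u,28,pc["wrist"])[:2] for u in blk]); 
print("block",X.round().tolist(),X.mean(0).round(1),cv2.minAreaRect(X.astype(np.float32)))
tr=quad(((W.max(2)<90)|((r>150)&(r-g>25)&(r<2*g))).astype(np.uint8)*255,(346,40,455,178))
X=np.array([onz("wrist",u,8,pc["wrist"])[:2] for u in tr])
print("tray",X.round().tolist(),X.mean(0).round(1),cv2.minAreaRect(X.astype(np.float32)))
E
python3 fit.py
```

```text
wrist [[134.3, 240.5], [305.2, 219.1], [298.0, 139.9], [115.8, 160.1]]
scene [[256.9, 298.2], [358.1, 263.5], [330.0, 254.4], [256.9, 298.2]]
side [[214.9, 279.4], [321.5, 282.8], [317.9, 264.3], [221.0, 261.2]]
('wrist', 'scene', 'side') [ 4.67849e+02 -2.43787e+02  1.02000e-01  7.97690e+01 -7.80000e-02] rms 10.73
('wrist', 'scene') [ 4.68654e+02 -2.43881e+02  1.01000e-01  7.97910e+01 -8.50000e-02] rms 13.16
('wrist', 'side') [ 4.66836e+02 -2.44128e+02  1.05000e-01  7.80980e+01 -6.30000e-02] rms 1.36
('scene', 'side') [ 4.65224e+02 -2.28050e+02  8.00000e-02  7.43620e+01 -7.50000e-02] rms 10.9
block [[649.0, -111.0], [689.0, -116.0], [680.0, -196.0], [640.0, -192.0]] [ 664.4 -153.7] ((664.2910766601562, -153.76695251464844), (81.21175384521484, 39.922977447509766), 83.75726318359375)
tray [[612.0, -103.0], [711.0, -106.0], [708.0, -227.0], [612.0, -228.0]] [ 660.7 -166. ] ((661.2007446289062, -165.589599609375), (125.01107025146484, 98.34136199951172), 89.81490325927734)
```

```bash
python3 - <<'E'
from h import *
import pickle
p=manip.camera_params("wrist"); cv2.imwrite("pics/w2.png",manip.get_image("wrist")); pickle.dump(p,open("w2.pkl","wb")); print(np.round(manip.observe()["tcp_pos"],1))
cv2.imwrite("pics/side2.png",manip.get_image("side"));cv2.imwrite("pics/scene2.png",manip.get_image("scene"))
im=cv2.imread("pics/scene2.png"); print(im[265,355],im[305,290],im[318,290],im[258,375],im[290,300],im[272,330])
E
sed -i 's#w1.png#w2.png#;s#scene1.png#scene2.png#;s#side0.png#side2.png#;s#(r>70)&(r>2.6\*g)&(r>2.6\*b)#(r>40)\&(r>2.2*g)\&(r>2.2*b)#;s#^manip.get_image("side")#import pickle#' fit.py
sed -i 's#^def corners#pc["wrist"]=pickle.load(open("w2.pkl","rb"))\ndef corners#' fit.py
cat >> fit.py <<'E'
f=least_squares(res,p0,args=(tuple(Q),),loss="soft_l1").x
for c,im,roi in(("wrist",W,(100,120,340,260)),("scene",S,(230,240,400,340)),("side",D,(195,250,345,300))):
    for u in proj(c,corners(f),pc[c]): cv2.circle(im,tuple(int(round(v)) for v in u),1,(0,255,0),-1)
    for u in Q[c]: cv2.circle(im,tuple(int(round(v)) for v in u),1,(255,0,0),-1)
t=lambda im,r:cv2.resize(im[r[1]:r[3],r[0]:r[2]],(800,(r[3]-r[1])*800//(r[2]-r[0])))
cv2.imwrite("pics/chk.png",cv2.resize(np.vstack([t(S,(230,240,400,300)),t(D,(195,250,345,300))]),(800,600)))
E
python3 fit.py
```

```text
[ 564.5 -257.6  331.4]
[ 37  46 160] [32 38 86] [ 95 136 162] [57 63 66] [34 39 86] [ 37  46 158]
wrist [[131.7, 240.8], [307.0, 220.3], [298.6, 139.2], [114.2, 160.5]]
scene [[327.4, 280.6], [365.8, 265.6], [330.3, 254.0], [241.3, 306.6]]
side [[188.4, 259.9], [320.3, 276.4], [318.6, 264.4], [188.4, 259.9]]
('wrist', 'scene', 'side') [ 4.66250e+02 -2.44424e+02  1.03000e-01  8.08560e+01 -6.50000e-02] rms 13.63
('wrist', 'scene') [ 4.66364e+02 -2.44623e+02  1.03000e-01  7.91830e+01 -5.30000e-02] rms 12.66
('wrist', 'side') [ 4.66194e+02 -2.44563e+02  9.90000e-02  8.03900e+01 -6.80000e-02] rms 11.25
('scene', 'side') [ 4.39539e+02 -2.87014e+02  2.71000e-01  1.15001e+02 -1.92000e-01] rms 12.8
block [[649.0, -113.0], [688.0, -118.0], [679.0, -196.0], [640.0, -192.0]] [ 663.9 -154.7] ((663.9417114257812, -154.67868041992188), (79.78162384033203, 39.141807556152344), 83.81158447265625)
tray [[612.0, -102.0], [711.0, -104.0], [709.0, -231.0], [610.0, -231.0]] [ 660.4 -167. ] ((660.5946044921875, -167.03408813476562), (128.601806640625, 99.20832061767578), 89.29905700683594)
```

```bash
python3 - <<'E'
import cv2,numpy as np
S=cv2.imread("pics/scene2.png")[240:330,235:395];D=cv2.imread("pics/side2.png")[250:305,195:355]
im=np.vstack([cv2.resize(S,(640,360),interpolation=cv2.INTER_CUBIC),cv2.resize(D,(640,220),interpolation=cv2.INTER_CUBIC)])
cv2.imwrite("pics/crop.png",cv2.convertScaleAbs(im,alpha=1.4))
E
```

```text
(no output)
```

View pics/crop.png

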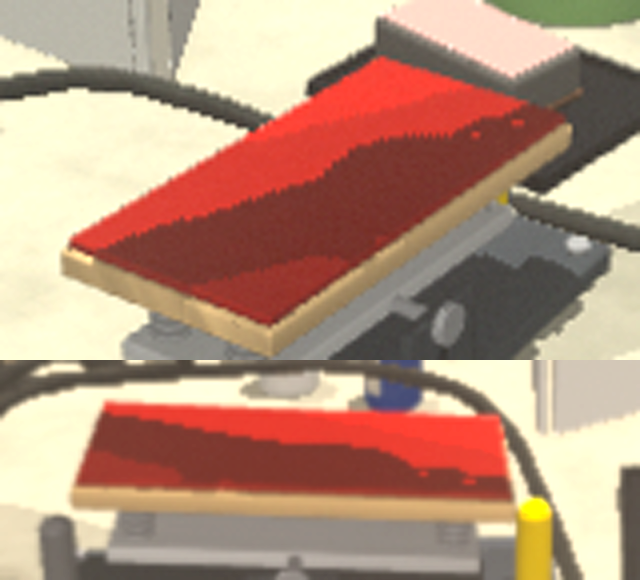

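The crop shows the panel visibly higher at the grey end. I'll use the corners as read, scene (302.6,320.9), (377.6,270.6), (329.6,254.1), (251.6,300.6) and side (213.1,281.6), (322.6,284.6), (319.6,263.9), (221.4,260.4), and look at the wrist crop with the fit overlaid.

```bash
python3 - <<'E'
s=open("fit.py").read()
a=s.index("for c in Q: Q[c]=order"); b=s.index("def res"); 
s=s[:a]+'''Q["scene"]=np.array([[302.6,320.9],[377.6,270.6],[329.6,254.1],[251.6,300.6]])
Q["side"]=np.array([[213.1,281.6],[322.6,284.6],[319.6,263.9],[221.4,260.4]])
Q["wrist"]=order(Q["wrist"],proj("wrist",corners(p0),pc["wrist"]))
'''+s[b:]
a=s.index("f=least_squares(res,p0,args=(tuple")
s=s[:a]+'''
f=least_squares(res,p0,args=(tuple(Q),),loss="soft_l1").x
print(np.round(res(f,tuple(Q)).reshape(-1,2),1).tolist())
im=cv2.resize(W[35:260,100:460],None,fx=2.2,fy=2.2,interpolation=cv2.INTER_CUBIC)
for u in np.vstack([proj("wrist",corners(f),pc["wrist"]),tr,blk]): cv2.circle(im,tuple(int(round(v)) for v in (u-[100,35]+.5)*2.2-.5),2,(0,255,0),-1)
cv2.imwrite("pics/chkw.png",im)
'''
open("fit2.py","w").write(s)
E
python3 fit2.py
```

```text
('wrist', 'scene', 'side') [ 4.67008e+02 -2.45304e+02  9.80000e-02  7.81890e+01 -7.40000e-02] rms 0.83
('wrist', 'scene') [ 4.66889e+02 -2.45380e+02  9.80000e-02  7.76870e+01 -8.00000e-02] rms 0.89
('wrist', 'side') [ 4.66662e+02 -2.44754e+02  9.80000e-02  7.81880e+01 -7.10000e-02] rms 0.54
('scene', 'side') [ 4.67554e+02 -2.47093e+02  9.40000e-02  7.88660e+01 -7.00000e-02] rms 0.64
block [[649.0, -113.0], [688.0, -118.0], [679.0, -196.0], [640.0, -192.0]] [ 663.9 -154.7] ((663.9417114257812, -154.67868041992188), (79.78162384033203, 39.141807556152344), 83.81158447265625)
tray [[612.0, -102.0], [711.0, -104.0], [709.0, -231.0], [610.0, -231.0]] [ 660.4 -167. ] ((660.5946044921875, -167.03408813476562), (128.601806640625, 99.20832061767578), 89.29905700683594)
[[0.4, 0.9], [0.7, 1.2], [0.6, 0.1], [0.4, -0.0], [-1.3, -0.2], [-2.2, -1.3], [-0.7, 0.6], [-0.9, 0.1], [-0.1, -0.7], [0.0, -0.0], [-0.1, 1.0], [-1.0, 0.8]]
```

View pics/chkw.png

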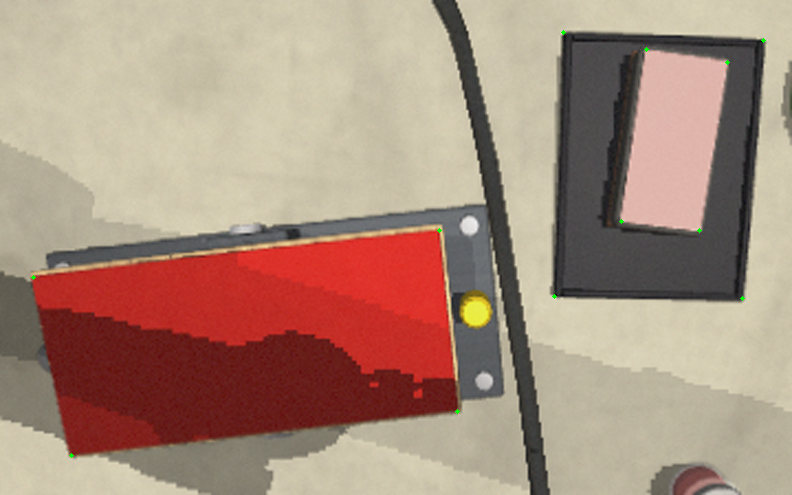

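The fit lies on all panel and tray corners. Middle is at (467,−245,78), yaw 5.6°, slope −0.074 (yellow end low). The block is at (664,−155) with yaw −6.2°, and the tray centre at (660.5,−167) with yaw −0.8°.

```bash
python3 -m handwheel '[{"offset":[1,1.03,-2],"twist":[0,0,-0.64],"fingers":8.5},{"offset":[1,1.03,-2.5],"twist":[0,0,-0.64],"fingers":8.5},{"offset":[1,1.03,-2.5],"twist":[0,0,-0.64],"fingers":8.5},{"offset":[1,1.03,-2.5],"twist":[0,0,-0.64],"fingers":8.5},{"offset":[1,1.03,-2.5],"twist":[0,0,-0.64],"fingers":8.5},{"offset":[1,1.03,-2.5],"twist":[0,0,-0.64],"fingers":8.5},{"offset":[1,1.03,-2.5],"twist":[0,0,-0.64],"fingers":8.5},{"offset":[1,1.03,-2.5],"twist":[0,0,-0.64],"fingers":8.5},{"offset":[1,1.03,-2.5],"twist":[0,0,-0.64],"fingers":8.5},{"offset":[1,1.03,-2],"twist":[0,0,-0.64],"fingers":8.5}]' 40
python3 - <<'E'
from h import *
p=manip.camera_params("wrist"); im=manip.get_image("wrist");s=manip.observe(); print(np.round(s["tcp_pos"],1),np.round(s["orientation"],4),s["time"])
b,g,r=[im[...,i].astype(int) for i in range(3)]
m=((r>150)&(r-g>25)&(r<2*g)).astype(np.uint8)*255
c=max(cv2.findContours(m,0,2)[0],key=cv2.contourArea)
X=np.array([onz("wrist",u,28,p)[:2] for u in c[:,0].astype(float)],np.float32); print(cv2.minAreaRect(X), cv2.boundingRect(c))
E
```

```text
time: 4.2
tcp_pos: [664.4, -153.9, 89.4]
orientation: [0.746, 0.666, -0.001, -0.001]
force: [-0.5, 0.7, 0.0]
finger_gap: 84.8
[ 664.  -149.9   85.6] [ 7.447e-01  6.674e-01 -6.000e-04 -3.600e-03] 4.25
((666.9140625, -132.45208740234375), (37.863365173339844, 40.34103775024414), 83.41584014892578) (273, 191, 80, 72)
```

```bash
python3 -m handwheel '[{"offset":[0,0,-1],"twist":[0,0,0],"fingers":8.5},{"offset":[0,0,-1],"twist":[0,0,0],"fingers":8.5},{"offset":[0,0,-1],"twist":[0,0,0],"fingers":8.5},{"offset":[0,0,-1],"twist":[0,0,0],"fingers":8.5},{"offset":[0,0,-1],"twist":[0,0,0],"fingers":8.5},{"offset":[0,0,-1],"twist":[0,0,0],"fingers":8.5},{"offset":[0,0,-0.5],"twist":[0,0,0],"fingers":8.5},{"offset":[0,0,-0.5],"twist":[0,0,0],"fingers":8.5},{"offset":[0,0,0],"twist":[0,0,0],"fingers":8.5},{"offset":[0,0,0],"twist":[0,0,0],"fingers":8.5}]' 40
python3 -c "
from h import *
for i in range(3):
    manip.get_image('side');s=manip.observe();print(s['time'],np.round(s['tcp_pos'],1),np.round(s['orientation'],4),np.round(s['force'],1))"
```

```text
time: 5.25
tcp_pos: [665.0, -154.4, 21.5]
orientation: [0.746, 0.666, 0.0, 0.0]
force: [-0.6, -0.2, -0.0]
finger_gap: 85.0
5.3 [ 665.2 -154.4   21.8] [7.457e-01 6.663e-01 3.000e-04 4.000e-04] [ 1.   0.4 -0.1]
5.35 [ 665.2 -154.4   21.9] [7.457e-01 6.663e-01 4.000e-04 5.000e-04] [1.  0.7 0.2]
5.4 [ 665.2 -154.5   22. ] [7.457e-01 6.663e-01 4.000e-04 5.000e-04] [ 0.1 -0.3  0.5]
```

```bash
python3 -m handwheel '[{"offset":[0,0,-0.5],"twist":[0,0,0],"fingers":8.5},{"offset":[0,0,-0.5],"twist":[0,0,0],"fingers":8.5},{"offset":[0,0,-0.1],"twist":[0,0,0],"fingers":8.5},{"offset":[0,0,0],"twist":[0,0,0],"fingers":7},{"offset":[0,0,0],"twist":[0,0,0],"fingers":6},{"offset":[0,0,0],"twist":[0,0,0],"fingers":5},{"offset":[0,0,0],"twist":[0,0,0],"fingers":4},{"offset":[0,0,0],"twist":[0,0,0],"fingers":3},{"offset":[0,0,0],"twist":[0,0,0],"fingers":2},{"offset":[0,0,0],"twist":[0,0,0],"fingers":2}]' 60
python3 -c "
from h import *
manip.get_image('side');s=manip.observe();print(s['time'],np.round(s['tcp_pos'],1),np.round(s['orientation'],4),np.round(s['force'],1),s['finger_gap'])"
```

```text
time: 6.4
tcp_pos: [665.2, -154.5, 10.9]
orientation: [0.746, 0.666, 0.0, 0.001]
force: [0.2, 0.4, 2.8]
finger_gap: 43.7
6.45 [ 665.2 -154.5   10.9] [7.457e-01 6.663e-01 4.000e-04 5.000e-04] [ 0.8 -0.6  3.9] 43.48420575737824
```

```bash
python3 -m handwheel '[{"offset":[0,0,1],"twist":[0,0,0],"fingers":2},{"offset":[0,0,3],"twist":[0,0,0],"fingers":2},{"offset":[0,0,3],"twist":[0,0,0],"fingers":2},{"offset":[-1.5,-0.86,2],"twist":[0,0,-7.8],"fingers":2},{"offset":[-1.5,-0.86,2],"twist":[0,0,-7.8],"fingers":2},{"offset":[-1.5,-0.86,2],"twist":[0,0,-7.8],"fingers":2},{"offset":[-1.5,-0.86,2],"twist":[0,0,-7.8],"fingers":2},{"offset":[-1.5,-0.86,1.5],"twist":[0,0,-7.8],"fingers":2},{"offset":[-1.5,-0.86,1.5],"twist":[0,0,-7.8],"fingers":2},{"offset":[-1.5,-0.86,1.5],"twist":[0,0,-7.8],"fingers":2}]' 60
python3 -m handwheel '[{"offset":[-1.6,-0.86,0],"twist":[0,0,-7.8],"fingers":2},{"offset":[-1.6,-0.86,0],"twist":[0,0,-7.8],"fingers":2},{"offset":[-1.6,-0.86,0],"twist":[0,0,-7.8],"fingers":2},{"offset":[0,0,0],"twist":[-0.41,4.22,0],"fingers":2},{"offset":[0,0,-2.2],"twist":[0,0,0],"fingers":2},{"offset":[0,0,-2.2],"twist":[0,0,0],"fingers":2},{"offset":[0,0,-2.2],"twist":[0,0,0],"fingers":2},{"offset":[0,0,-2.2],"twist":[0,0,0],"fingers":2},{"offset":[0,0,-1.5],"twist":[0,0,0],"fingers":2},{"offset":[0,0,0],"twist":[0,0,0],"fingers":2}]' 60
cat > st.py <<'E'
from h import *
from scipy.spatial.transform import Rotation as Ro
import sys
c=np.array([466.9,-245.,78.2]);th=.098
F=[]
for i in range(int(sys.argv[1]) if len(sys.argv)>1 else 4):
    manip.get_image('side'); s=manip.observe(); F.append(s['force'])
R=Ro.from_quat(s['orientation']).as_matrix(); u=s['tcp_pos']+6.9*R[:,2]-c
L=[u[0]*np.cos(th)+u[1]*np.sin(th),-u[0]*np.sin(th)+u[1]*np.cos(th),u[2]]
print("t",round(s['time'],2),"tcp",np.round(s['tcp_pos'],1),"block uvz",np.round(L,1),"F",np.round(np.mean(F,0),2),"sd",np.round(np.std(F,0),2),"gap",round(s['finger_gap'],1))
print("jaw yaw",np.round(np.degrees(np.arctan2(R[1,1],R[0,1])),2),"toolz",np.round(R[:,2],3),"torque",np.round(s['wrist_torque'],2))
E
python3 st.py 6
python3 -c "
from h import *
cv2.imwrite('pics/start.png',np.vstack([cv2.resize(cv2.imread('pics/side2.png')[:1,:1],(640,1)),cv2.resize(manip.get_image('side')[190:340,160:400],(640,400),interpolation=2)]))"
```

```text
time: 7.45
tcp_pos: [558.6, -214.7, 206.0]
orientation: [0.969, 0.247, -0.0, -0.0]
force: [0.6, 0.1, -0.0]
finger_gap: 43.9
time: 8.45
tcp_pos: [509.4, -239.3, 99.9]
orientation: [0.998, 0.049, -0.04, 0.0]
force: [-0.3, -0.0, -0.5]
finger_gap: 43.8
t 8.75 tcp [ 512.6 -240.7  103.6] block uvz [45.4 -0.2 18.5] F [ 0.15 -0.12  0.06] sd [0.4  0.43 0.52] gap 43.8
jaw yaw -84.44 toolz [-0.071 -0.008 -0.997] torque [-0.09 -0.09  0.03]
```

View pics/start.png

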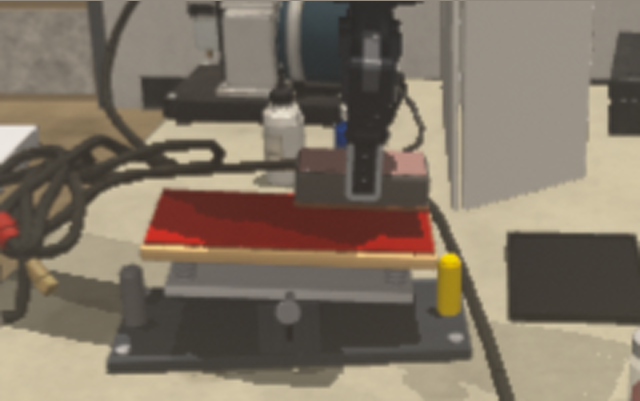

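```bash
python3 -m handwheel '[{"offset":[0,0,-0.4],"twist":[0,0,0],"fingers":2},{"offset":[0,0,-0.4],"twist":[0,0,0],"fingers":2},{"offset":[0,0,-0.4],"twist":[0,0,0],"fingers":2},{"offset":[0,0,-0.3],"twist":[0,0,0],"fingers":2},{"offset":[0,0,-0.2],"twist":[0,0,0],"fingers":2},{"offset":[0,0,-0.1],"twist":[0,0,0],"fingers":2},{"offset":[0,0,-0.1],"twist":[0,0,0],"fingers":2},{"offset":[0,0,0],"twist":[0,0,0],"fingers":2},{"offset":[0,0,0],"twist":[0,0,0],"fingers":2},{"offset":[0,0,0],"twist":[0,0,0],"fingers":2}]' 60
python3 st.py 4
```

```text
time: 9.8
tcp_pos: [511.2, -240.3, 83.7]
orientation: [0.998, 0.048, -0.037, 0.002]
force: [-3.5, 0.6, 5.4]
finger_gap: 43.5
t 10.0 tcp [ 511.2 -240.4   83.7] block uvz [44.1  0.3 -1.4] F [-2.88  1.26  4.91] sd [0.22 0.25 0.67] gap 43.7
jaw yaw -84.45 toolz [-0.074 -0.007 -0.997] torque [ 0.24  0.6  -0.02]
```

```bash
python3 -m handwheel '[{"offset":[0,0,-0.03],"twist":[0,0,0],"fingers":2},{"offset":[0,0,-0.03],"twist":[0,0,0],"fingers":2},{"offset":[0,0,-0.03],"twist":[0,0,0],"fingers":2},{"offset":[0,0,-0.03],"twist":[0,0,0],"fingers":2},{"offset":[0,0,-0.03],"twist":[0,0,0],"fingers":2},{"offset":[0,0,0],"twist":[0,0,0],"fingers":2},{"offset":[0,0,0],"twist":[0,0,0],"fingers":2},{"offset":[0,0,0],"twist":[0,0,0],"fingers":2},{"offset":[0,0,0],"twist":[0,0,0],"fingers":2},{"offset":[0,0,0],"twist":[0,0,0],"fingers":2}]' 60
python3 st.py 4
```

```text
time: 11.0
tcp_pos: [511.2, -240.3, 82.7]
orientation: [0.998, 0.048, -0.037, 0.002]
force: [-3.7, 2.2, 7.3]
finger_gap: 43.0
t 11.2 tcp [ 511.2 -240.3   82.7] block uvz [44.   0.3 -2.4] F [-3.56  1.49  7.66] sd [0.25 0.86 0.43] gap 43.3
jaw yaw -84.45 toolz [-0.074 -0.007 -0.997] torque [ 0.28  0.8  -0.05]
```

```bash
python3 -m handwheel '[{"offset":[-0.1,-0.01,0.007],"twist":[0,0,0],"fingers":2},{"offset":[-0.1,-0.01,0.007],"twist":[0,0,0],"fingers":2},{"offset":[-0.1,-0.01,0.007],"twist":[0,0,0],"fingers":2},{"offset":[-0.1,-0.01,0.007],"twist":[0,0,0],"fingers":2},{"offset":[-0.1,-0.01,0.007],"twist":[0,0,0],"fingers":2},{"offset":[-0.1,-0.01,0.007],"twist":[0,0,0],"fingers":2},{"offset":[-0.1,-0.01,0.007],"twist":[0,0,0],"fingers":2},{"offset":[-0.1,-0.01,0.007],"twist":[0,0,0],"fingers":2},{"offset":[-0.1,-0.01,0.007],"twist":[0,0,0],"fingers":2},{"offset":[-0.1,-0.01,0.007],"twist":[0,0,0],"fingers":2}]' 60
python3 st.py 3
```

```text
time: 12.2
tcp_pos: [504.6, -242.1, 83.9]
orientation: [0.998, 0.049, -0.034, 0.003]
force: [4.5, 0.2, 5.5]
finger_gap: 43.3
t 12.35 tcp [ 504.3 -242.2   83.8] block uvz [37.  -0.9 -1.2] F [3.41 0.05 5.36] sd [0.28 0.28 0.49] gap 43.6
jaw yaw -84.42 toolz [-0.068 -0.009 -0.998] torque [ 0.14 -0.66  0.01]
```

```bash
python3 -m handwheel '[{"offset":[-0.1,-0.01,-0.03],"twist":[0,0,0],"fingers":2},{"offset":[-0.1,-0.01,-0.03],"twist":[0,0,0],"fingers":2},{"offset":[-0.1,-0.01,-0.03],"twist":[0,0,0],"fingers":2},{"offset":[-0.1,-0.01,-0.03],"twist":[0,0,0],"fingers":2},{"offset":[-0.1,-0.01,0.004],"twist":[0,0,0],"fingers":2},{"offset":[-0.1,-0.01,0.004],"twist":[0,0,0],"fingers":2},{"offset":[-0.1,-0.01,0.004],"twist":[0,0,0],"fingers":2},{"offset":[-0.1,-0.01,0.004],"twist":[0,0,0],"fingers":2},{"offset":[-0.1,-0.01,0.004],"twist":[0,0,0],"fingers":2},{"offset":[-0.1,-0.01,0.004],"twist":[0,0,0],"fingers":2}]' 60
python3 st.py 3
```

```text
time: 13.35
tcp_pos: [495.9, -243.5, 83.7]
orientation: [0.998, 0.049, -0.032, 0.004]
force: [5.7, 0.1, 7.1]
finger_gap: 43.8
t 13.5 tcp [ 495.6 -243.5   83.6] block uvz [28.3 -1.4 -1.5] F [5.26 0.13 6.91] sd [0.44 0.14 0.34] gap 43.4
jaw yaw -84.41 toolz [-0.065 -0.01  -0.998] torque [ 0.05 -0.84 -0.  ]
```

```bash
python3 -m handwheel '[{"offset":[-0.1,0,-0.01],"twist":[0,0,0],"fingers":2},{"offset":[-0.1,0,-0.01],"twist":[0,0,0],"fingers":2},{"offset":[-0.1,0,-0.01],"twist":[0,0,0],"fingers":2},{"offset":[-0.1,0,0.005],"twist":[0,0,0],"fingers":2},{"offset":[-0.1,0,0.005],"twist":[0,0,0],"fingers":2},{"offset":[-0.1,0,0.005],"twist":[0,0,0],"fingers":2},{"offset":[-0.1,0,0.005],"twist":[0,0,0],"fingers":2},{"offset":[-0.1,0,0.005],"twist":[0,0,0],"fingers":2},{"offset":[-0.1,0,0.005],"twist":[0,0,0],"fingers":2},{"offset":[-0.1,0,0.005],"twist":[0,0,0],"fingers":2}]' 60
python3 st.py 3
```

```text
time: 14.5
tcp_pos: [486.5, -243.9, 84.1]
orientation: [0.998, 0.049, -0.032, 0.004]
force: [6.7, -0.4, 7.5]
finger_gap: 43.4
t 14.65 tcp [ 486.3 -243.9   84. ] block uvz [19.  -0.8 -1.1] F [ 5.6  -0.61  7.57] sd [0.63 0.4  0.07] gap 43.4
jaw yaw -84.41 toolz [-0.064 -0.011 -0.998] torque [-0.02 -0.89 -0.01]
```

```bash
python3 -m handwheel '[{"offset":[-0.1,-0.005,0.006],"twist":[0,0,0],"fingers":2},{"offset":[-0.1,-0.005,0.006],"twist":[0,0,0],"fingers":2},{"offset":[-0.1,-0.005,0.006],"twist":[0,0,0],"fingers":2},{"offset":[-0.1,-0.005,0.006],"twist":[0,0,0],"fingers":2},{"offset":[-0.1,-0.005,0.006],"twist":[0,0,0],"fingers":2},{"offset":[-0.1,-0.005,0.006],"twist":[0,0,0],"fingers":2},{"offset":[-0.1,-0.005,0.006],"twist":[0,0,0],"fingers":2},{"offset":[-0.1,-0.005,0.006],"twist":[0,0,0],"fingers":2},{"offset":[-0.1,-0.005,0.006],"twist":[0,0,0],"fingers":2},{"offset":[-0.1,-0.005,0.006],"twist":[0,0,0],"fingers":2}]' 60
python3 st.py 3
```

```text
time: 15.65
tcp_pos: [476.6, -244.3, 84.7]
orientation: [0.998, 0.049, -0.032, 0.004]
force: [5.6, -0.9, 7.7]
finger_gap: 43.7
t 15.8 tcp [ 476.4 -244.3   84.7] block uvz [ 9.1 -0.3 -0.4] F [ 5.71 -0.37  7.51] sd [0.36 0.18 0.37] gap 43.7
jaw yaw -84.41 toolz [-0.063 -0.011 -0.998] torque [ 0.01 -0.96 -0.03]
```

Fn ≈ 7.9 N, steady. Next come longer calls with the same slope.

```bash
python3 -m handwheel '[{"offset":[-0.15,-0.015,0.009],"twist":[0,0,0],"fingers":2},{"offset":[-0.15,-0.015,0.009],"twist":[0,0,0],"fingers":2},{"offset":[-0.15,-0.015,0.009],"twist":[0,0,0],"fingers":2},{"offset":[-0.15,-0.015,0.009],"twist":[0,0,0],"fingers":2},{"offset":[-0.15,-0.015,0.009],"twist":[0,0,0],"fingers":2},{"offset":[-0.15,-0.015,0.009],"twist":[0,0,0],"fingers":2},{"offset":[-0.15,-0.015,0.009],"twist":[0,0,0],"fingers":2},{"offset":[-0.15,-0.015,0.009],"twist":[0,0,0],"fingers":2},{"offset":[-0.15,-0.015,0.009],"twist":[0,0,0],"fingers":2},{"offset":[-0.15,-0.015,0.009],"twist":[0,0,0],"fingers":2}]' 60
python3 st.py 3
```

```text
time: 16.8
tcp_pos: [461.7, -245.8, 85.6]
orientation: [0.998, 0.049, -0.032, 0.004]
force: [6.3, -0.3, 7.7]
finger_gap: 43.6
t 16.95 tcp [ 461.4 -245.8   85.6] block uvz [-6.  -0.3  0.5] F [ 5.74 -0.17  8.25] sd [0.18 0.37 0.25] gap 43.9
jaw yaw -84.41 toolz [-0.063 -0.011 -0.998] torque [ 0.08 -0.92  0.01]
```

```bash
python3 -m handwheel '[{"offset":[-0.15,-0.015,0.011],"twist":[0,0,0],"fingers":2},{"offset":[-0.15,-0.015,0.011],"twist":[0,0,0],"fingers":2},{"offset":[-0.15,-0.015,0.011],"twist":[0,0,0],"fingers":2},{"offset":[-0.15,-0.015,0.011],"twist":[0,0,0],"fingers":2},{"offset":[-0.15,-0.015,0.011],"twist":[0,0,0],"fingers":2},{"offset":[-0.15,-0.015,0.011],"twist":[0,0,0],"fingers":2},{"offset":[-0.15,-0.015,0.011],"twist":[0,0,0],"fingers":2},{"offset":[-0.15,-0.015,0.011],"twist":[0,0,0],"fingers":2},{"offset":[-0.15,-0.015,0.011],"twist":[0,0,0],"fingers":2},{"offset":[-0.15,-0.015,0.011],"twist":[0,0,0],"fingers":2}]' 60
python3 st.py 3
```

```text
time: 17.95
tcp_pos: [446.7, -247.3, 86.7]
orientation: [0.998, 0.049, -0.032, 0.004]
force: [6.3, -0.9, 7.5]
finger_gap: 43.5
t 18.1 tcp [ 446.3 -247.4   86.6] block uvz [-21.1  -0.4   1.5] F [ 5.47 -0.11  8.  ] sd [0.51 0.7  0.21] gap 43.7
jaw yaw -84.41 toolz [-0.064 -0.011 -0.998] torque [ 0.02 -0.9  -0.02]
```

```bash
python3 -m handwheel '[{"offset":[-0.15,-0.015,0.011],"twist":[0,0,0],"fingers":2},{"offset":[-0.15,-0.015,0.011],"twist":[0,0,0],"fingers":2},{"offset":[-0.15,-0.015,0.011],"twist":[0,0,0],"fingers":2},{"offset":[-0.15,-0.015,0.011],"twist":[0,0,0],"fingers":2},{"offset":[-0.15,-0.015,0.011],"twist":[0,0,0],"fingers":2},{"offset":[-0.15,-0.015,0.011],"twist":[0,0,0],"fingers":2},{"offset":[-0.15,-0.015,0.011],"twist":[0,0,0],"fingers":2},{"offset":[-0.15,-0.015,0.011],"twist":[0,0,0],"fingers":2},{"offset":[-0.15,-0.015,0.011],"twist":[0,0,0],"fingers":2},{"offset":[-0.15,-0.015,0.011],"twist":[0,0,0],"fingers":2}]' 60
python3 st.py 3
```

```text
time: 19.1
tcp_pos: [431.6, -248.9, 87.7]
orientation: [0.998, 0.049, -0.032, 0.004]
force: [6.3, -0.8, 7.8]
finger_gap: 43.4
t 19.25 tcp [ 431.3 -248.9   87.7] block uvz [-36.3  -0.4   2.6] F [ 5.68 -0.19  8.27] sd [0.2  0.83 0.51] gap 43.8
jaw yaw -84.41 toolz [-0.064 -0.011 -0.998] torque [ 0.05 -0.93 -0.08]
```

```bash
python3 -m handwheel '[{"offset":[-0.1,-0.008,0.009],"twist":[0,0,0],"fingers":2},{"offset":[-0.1,-0.008,0.009],"twist":[0,0,0],"fingers":2},{"offset":[-0.1,-0.008,0.009],"twist":[0,0,0],"fingers":2},{"offset":[-0.1,-0.008,0.009],"twist":[0,0,0],"fingers":2},{"offset":[-0.1,-0.008,0.009],"twist":[0,0,0],"fingers":2},{"offset":[-0.1,-0.008,0.009],"twist":[0,0,0],"fingers":2},{"offset":[-0.1,-0.008,0.009],"twist":[0,0,0],"fingers":2},{"offset":[-0.1,-0.008,0.009],"twist":[0,0,0],"fingers":2},{"offset":[-0.1,-0.008,0.009],"twist":[0,0,0],"fingers":2},{"offset":[0,0,0],"twist":[0,0,0],"fingers":2}]' 60
python3 st.py 3
```

```text
time: 20.25
tcp_pos: [422.3, -249.6, 88.4]
orientation: [0.998, 0.049, -0.032, 0.004]
force: [5.3, -0.9, 8.2]
finger_gap: 43.8
t 20.4 tcp [ 422.3 -249.7   88.4] block uvz [-45.3  -0.3   3.3] F [ 5.41 -0.4   8.41] sd [0.27 0.48 0.36] gap 43.7
jaw yaw -84.41 toolz [-0.064 -0.011 -0.998] torque [ 0.04 -0.97 -0.01]
```

```bash
python3 -m handwheel '[{"offset":[0.05,0.005,0.01],"twist":[0,0,0],"fingers":2},{"offset":[0.05,0.005,0.01],"twist":[0,0,0],"fingers":2},{"offset":[0.05,0.005,0.01],"twist":[0,0,0],"fingers":2},{"offset":[0.05,0.005,0.01],"twist":[0,0,0],"fingers":2},{"offset":[0.05,0.005,0.01],"twist":[0,0,0],"fingers":2},{"offset":[0.05,0.005,0.01],"twist":[0,0,0],"fingers":2},{"offset":[0.05,0.005,0.01],"twist":[0,0,0],"fingers":2},{"offset":[0.05,0.005,0.01],"twist":[0,0,0],"fingers":2},{"offset":[0,0,0],"twist":[0,0,0],"fingers":2},{"offset":[0,0,0],"twist":[0,0,0],"fingers":2}]' 60
python3 st.py 3
```

```text
time: 21.4
tcp_pos: [422.4, -249.6, 88.3]
orientation: [0.998, 0.048, -0.036, 0.003]
force: [-0.4, -1.1, 9.6]
finger_gap: 43.7
t 21.55 tcp [ 422.4 -249.6   88.3] block uvz [-45.3  -0.2   3.2] F [-0.09 -0.76  8.84] sd [0.44 0.74 0.29] gap 43.5
jaw yaw -84.47 toolz [-0.071 -0.01  -0.997] torque [-0.03  0.09  0.05]
```

```bash
python3 -m handwheel '[{"offset":[0.05,0.005,0.013],"twist":[0,0,0],"fingers":2},{"offset":[0.05,0.005,0.013],"twist":[0,0,0],"fingers":2},{"offset":[0.05,0.005,0.013],"twist":[0,0,0],"fingers":2},{"offset":[0.05,0.005,0.013],"twist":[0,0,0],"fingers":2},{"offset":[0.05,0.005,0.013],"twist":[0,0,0],"fingers":2},{"offset":[0.05,0.005,0.013],"twist":[0,0,0],"fingers":2},{"offset":[0.05,0.005,0.013],"twist":[0,0,0],"fingers":2},{"offset":[0.05,0.005,0.013],"twist":[0,0,0],"fingers":2},{"offset":[0.05,0.005,0],"twist":[0,0,0],"fingers":2},{"offset":[0.05,0.005,0],"twist":[0,0,0],"fingers":2}]' 60
python3 st.py 3
```

```text
time: 22.55
tcp_pos: [423.0, -249.5, 88.3]
orientation: [0.998, 0.047, -0.04, 0.003]
force: [-5.5, -1.6, 9.8]
finger_gap: 43.8
t 22.7 tcp [ 423.1 -249.5   88.3] block uvz [-44.5  -0.2   3.2] F [-5.59 -0.99 10.03] sd [0.37 0.58 0.35] gap 43.4
jaw yaw -84.58 toolz [-0.08  -0.009 -0.997] torque [-0.18  1.1  -0.02]
```

```bash
python3 -m handwheel '[{"offset":[0.1,0.01,0.015],"twist":[0,0,0],"fingers":2},{"offset":[0.1,0.01,0.015],"twist":[0,0,0],"fingers":2},{"offset":[0.1,0.01,0.015],"twist":[0,0,0],"fingers":2},{"offset":[0.1,0.01,0.015],"twist":[0,0,0],"fingers":2},{"offset":[0.1,0.01,-0.0075],"twist":[0,0,0],"fingers":2},{"offset":[0.1,0.01,-0.0075],"twist":[0,0,0],"fingers":2},{"offset":[0.1,0.01,-0.0075],"twist":[0,0,0],"fingers":2},{"offset":[0.1,0.01,-0.0075],"twist":[0,0,0],"fingers":2},{"offset":[0.1,0.01,-0.0075],"twist":[0,0,0],"fingers":2},{"offset":[0.1,0.01,-0.0075],"twist":[0,0,0],"fingers":2}]' 60
python3 st.py 3
```

```text
time: 23.7
tcp_pos: [433.3, -247.9, 88.2]
orientation: [0.998, 0.047, -0.04, 0.002]
force: [-4.8, 0.5, 7.9]
finger_gap: 43.5
t 23.85 tcp [ 433.5 -247.9   88.2] block uvz [-34.1   0.4   3.1] F [-4.58 -0.52  7.89] sd [0.18 0.35 0.22] gap 43.6
jaw yaw -84.55 toolz [-0.079 -0.008 -0.997] torque [-0.16  0.86  0.04]
```

```bash
python3 -m handwheel '[{"offset":[0.15,0.012,-0.0135],"twist":[0,0,0],"fingers":2},{"offset":[0.15,0.012,-0.0135],"twist":[0,0,0],"fingers":2},{"offset":[0.15,0.012,-0.0135],"twist":[0,0,0],"fingers":2},{"offset":[0.15,0.012,-0.0135],"twist":[0,0,0],"fingers":2},{"offset":[0.15,0.012,-0.0135],"twist":[0,0,0],"fingers":2},{"offset":[0.15,0.012,-0.0135],"twist":[0,0,0],"fingers":2},{"offset":[0.15,0.012,-0.0135],"twist":[0,0,0],"fingers":2},{"offset":[0.15,0.012,-0.0135],"twist":[0,0,0],"fingers":2},{"offset":[0.15,0.012,-0.0135],"twist":[0,0,0],"fingers":2},{"offset":[0.15,0.012,-0.0135],"twist":[0,0,0],"fingers":2}]' 60
python3 st.py 3
```

```text
time: 24.85
tcp_pos: [448.2, -246.7, 86.9]
orientation: [0.998, 0.047, -0.04, 0.002]
force: [-5.5, -1.1, 8.7]
finger_gap: 44.1
t 25.0 tcp [ 448.5 -246.7   86.9] block uvz [-19.    0.1   1.8] F [-4.46 -0.41  8.59] sd [0.23 0.31 0.09] gap 43.7
jaw yaw -84.54 toolz [-0.079 -0.008 -0.997] torque [-0.07  1.01  0.03]
```

Fn ≈ 8.2 N; I'm following the slope at about 0.072.

```bash
python3 -m handwheel '[{"offset":[0.15,0.014,-0.0105],"twist":[0,0,0],"fingers":2},{"offset":[0.15,0.014,-0.0105],"twist":[0,0,0],"fingers":2},{"offset":[0.15,0.014,-0.0105],"twist":[0,0,0],"fingers":2},{"offset":[0.15,0.014,-0.0105],"twist":[0,0,0],"fingers":2},{"offset":[0.15,0.014,-0.0105],"twist":[0,0,0],"fingers":2},{"offset":[0.15,0.014,-0.0105],"twist":[0,0,0],"fingers":2},{"offset":[0.15,0.014,-0.0105],"twist":[0,0,0],"fingers":2},{"offset":[0.15,0.014,-0.0105],"twist":[0,0,0],"fingers":2},{"offset":[0.15,0.014,-0.0105],"twist":[0,0,0],"fingers":2},{"offset":[0.15,0.014,-0.0105],"twist":[0,0,0],"fingers":2}]' 60
python3 st.py 3
```

```text
time: 26.0
tcp_pos: [463.2, -245.4, 85.8]
orientation: [0.998, 0.047, -0.04, 0.002]
force: [-5.5, -1.7, 7.6]
finger_gap: 43.4
t 26.15 tcp [ 463.6 -245.4   85.8] block uvz [-3.9 -0.   0.8] F [-4.53 -0.34  8.39] sd [0.48 0.18 0.42] gap 43.6
jaw yaw -84.55 toolz [-0.079 -0.008 -0.997] torque [-0.06  0.88 -0.02]
```

```bash
python3 -m handwheel '[{"offset":[0.15,0.015,-0.011],"twist":[0,0,0],"fingers":2},{"offset":[0.15,0.015,-0.011],"twist":[0,0,0],"fingers":2},{"offset":[0.15,0.015,-0.011],"twist":[0,0,0],"fingers":2},{"offset":[0.15,0.015,-0.011],"twist":[0,0,0],"fingers":2},{"offset":[0.15,0.015,-0.011],"twist":[0,0,0],"fingers":2},{"offset":[0.15,0.015,-0.011],"twist":[0,0,0],"fingers":2},{"offset":[0.15,0.015,-0.011],"twist":[0,0,0],"fingers":2},{"offset":[0.15,0.015,-0.011],"twist":[0,0,0],"fingers":2},{"offset":[0.15,0.015,-0.011],"twist":[0,0,0],"fingers":2},{"offset":[0.15,0.015,-0.011],"twist":[0,0,0],"fingers":2}]' 60
python3 st.py 3
```

```text
time: 27.15
tcp_pos: [478.3, -244.0, 84.7]
orientation: [0.998, 0.047, -0.04, 0.002]
force: [-4.9, -0.2, 8.1]
finger_gap: 43.5
t 27.3 tcp [ 478.6 -244.    84.8] block uvz [11.2 -0.1 -0.3] F [-4.54 -0.81  7.48] sd [0.51 0.65 0.41] gap 43.3
jaw yaw -84.55 toolz [-0.079 -0.009 -0.997] torque [-0.04  0.86 -0.03]
```

```bash
python3 -m handwheel '[{"offset":[0.15,0.015,-0.013],"twist":[0,0,0],"fingers":2},{"offset":[0.15,0.015,-0.013],"twist":[0,0,0],"fingers":2},{"offset":[0.15,0.015,-0.013],"twist":[0,0,0],"fingers":2},{"offset":[0.15,0.015,-0.013],"twist":[0,0,0],"fingers":2},{"offset":[0.15,0.015,-0.013],"twist":[0,0,0],"fingers":2},{"offset":[0.15,0.015,-0.013],"twist":[0,0,0],"fingers":2},{"offset":[0.15,0.015,-0.013],"twist":[0,0,0],"fingers":2},{"offset":[0.15,0.015,-0.013],"twist":[0,0,0],"fingers":2},{"offset":[0.15,0.015,-0.013],"twist":[0,0,0],"fingers":2},{"offset":[0.15,0.015,-0.013],"twist":[0,0,0],"fingers":2}]' 60
python3 st.py 3
```

```text
time: 28.3
tcp_pos: [493.3, -242.6, 83.5]
orientation: [0.998, 0.047, -0.04, 0.002]
force: [-5.4, -0.4, 8.5]
finger_gap: 43.1
t 28.45 tcp [ 493.6 -242.5   83.5] block uvz [26.3 -0.1 -1.6] F [-4.18 -0.51  8.05] sd [0.26 0.11 0.4 ] gap 43.8
jaw yaw -84.54 toolz [-0.079 -0.009 -0.997] torque [-0.06  0.93  0.02]
```

Fn ≈ 7.75 N. Two more calls to reach u = +46.

```bash
python3 -m handwheel '[{"offset":[0.12,0.012,-0.0095],"twist":[0,0,0],"fingers":2},{"offset":[0.12,0.012,-0.0095],"twist":[0,0,0],"fingers":2},{"offset":[0.12,0.012,-0.0095],"twist":[0,0,0],"fingers":2},{"offset":[0.12,0.012,-0.0095],"twist":[0,0,0],"fingers":2},{"offset":[0.12,0.012,-0.0095],"twist":[0,0,0],"fingers":2},{"offset":[0.12,0.012,-0.0095],"twist":[0,0,0],"fingers":2},{"offset":[0.12,0.012,-0.0095],"twist":[0,0,0],"fingers":2},{"offset":[0.12,0.012,-0.0095],"twist":[0,0,0],"fingers":2},{"offset":[0.12,0.012,-0.0095],"twist":[0,0,0],"fingers":2},{"offset":[0.12,0.012,-0.0095],"twist":[0,0,0],"fingers":2}]' 60
python3 st.py 3
```

```text
time: 29.45
tcp_pos: [505.3, -241.5, 82.6]
orientation: [0.998, 0.047, -0.04, 0.002]
force: [-5.5, -0.7, 8.4]
finger_gap: 43.5
t 29.6 tcp [ 505.6 -241.4   82.6] block uvz [38.3 -0.2 -2.5] F [-4.76 -0.47  7.98] sd [0.28 0.53 0.43] gap 43.6
jaw yaw -84.55 toolz [-0.079 -0.009 -0.997] torque [-0.08  1.02  0.04]
```

```bash
python3 -m handwheel '[{"offset":[0.1,0.01,-0.0085],"twist":[0,0,0],"fingers":2},{"offset":[0.1,0.01,-0.0085],"twist":[0,0,0],"fingers":2},{"offset":[0.1,0.01,-0.0085],"twist":[0,0,0],"fingers":2},{"offset":[0.1,0.01,-0.0085],"twist":[0,0,0],"fingers":2},{"offset":[0.1,0.01,-0.0085],"twist":[0,0,0],"fingers":2},{"offset":[0.1,0.01,-0.0085],"twist":[0,0,0],"fingers":2},{"offset":[0.1,0.01,-0.0085],"twist":[0,0,0],"fingers":2},{"offset":[0.05,0.005,-0.004],"twist":[0,0,0],"fingers":2},{"offset":[0,0,0],"twist":[0,0,0],"fingers":2},{"offset":[0,0,0],"twist":[0,0,0],"fingers":2}]' 60
python3 st.py 3
```

```text
time: 30.6
tcp_pos: [513.0, -240.7, 82.0]
orientation: [0.998, 0.047, -0.04, 0.003]
force: [-5.0, 0.4, 8.9]
finger_gap: 43.5
t 30.75 tcp [ 512.9 -240.7   82. ] block uvz [45.7 -0.2 -3.1] F [-4.77 -0.18  8.19] sd [0.24 0.34 0.36] gap 43.3
jaw yaw -84.56 toolz [-0.079 -0.009 -0.997] torque [-0.08  0.98 -0.01]
```

```bash
python3 -m handwheel '[{"offset":[0,0,0.7],"twist":[0,0,0],"fingers":2},{"offset":[0,0,1.5],"twist":[0,0,0],"fingers":2},{"offset":[0,0,2.5],"twist":[0,0,0],"fingers":2},{"offset":[0,0,2.5],"twist":[0.41,-4.22,0],"fingers":2},{"offset":[1.5,0.7,1],"twist":[0,0,8.37],"fingers":2},{"offset":[1.5,0.7,1],"twist":[0,0,8.37],"fingers":2},{"offset":[1.5,0.7,0],"twist":[0,0,8.37],"fingers":2},{"offset":[1.5,0.7,0],"twist":[0,0,8.37],"fingers":2},{"offset":[1.5,0.7,0],"twist":[0,0,8.37],"fingers":2},{"offset":[1.5,0.7,0],"twist":[0,0,8.37],"fingers":2}]' 60
python3 -m handwheel '[{"offset":[1.5,0.8,0],"twist":[0,0,8.37],"fingers":2},{"offset":[1.5,0.8,0],"twist":[0,0,8.37],"fingers":2},{"offset":[1.4,0.8,0],"twist":[0,0,8.37],"fingers":2},{"offset":[1,0.7,0],"twist":[0,0,8.37],"fingers":2},{"offset":[0,0,-2],"twist":[0,0,0],"fingers":2},{"offset":[0,0,-2],"twist":[0,0,0],"fingers":2},{"offset":[0,0,-2],"twist":[0,0,0],"fingers":2},{"offset":[0,0,-1],"twist":[0,0,0],"fingers":2},{"offset":[0,0,0],"twist":[0,0,0],"fingers":2},{"offset":[0,0,0],"twist":[0,0,0],"fingers":2}]' 60
python3 st.py 4
python3 - <<'E'
from h import *
p=manip.camera_params("wrist"); im=manip.get_image("wrist"); cv2.imwrite("pics/w5.png",im); cv2.imwrite("pics/side5.png",manip.get_image("side"))
for w in ("wrist","side"):
    print(w,[(onz(w,np.array(a["xy"])*[640,480],0).round(1),round(a["conf"],2)) for a in manip.landmark_of(w,"tray")])
E
```

```text
time: 31.75
tcp_pos: [606.0, -196.6, 172.6]
orientation: [0.882, 0.47, -0.001, -0.001]
force: [0.0, 0.4, 0.2]
finger_gap: 43.7
time: 32.75
tcp_pos: [660.4, -165.8, 104.0]
orientation: [0.712, 0.703, 0.0, 0.0]
force: [0.0, 0.1, -0.8]
finger_gap: 43.7
t 32.95 tcp [ 661.1 -165.9  105.2] block uvz [201.   59.8  20.1] F [-0.23 -0.02 -0.16] sd [0.21 0.39 0.38] gap 43.6
jaw yaw -0.74 toolz [ 0.003 -0.001 -1.   ] torque [-0.   -0.04  0.  ]
wrist []
side [(array([ 661.8, -166. ,    0. ]), 0.65)]
```

View pics/w5.png

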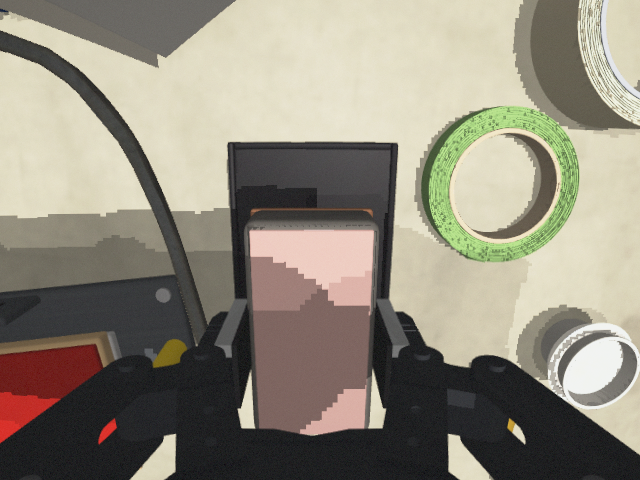

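```bash
python3 - <<'E'
from h import *
for uv,z in(((313,229),122.3),((248,229),122.3),((377,229),122.3),((313,143),8),((229,143),8),((397,143),8),((313,210),98.3)): print(uv,onz("wrist",uv,z).round(1))
E
```

```text
(313, 229) [ 661.2 -125.7  122.3]
(248, 229) [ 640.6 -125.5  122.3]
(377, 229) [ 681.6 -126.   122.3]
(313, 143) [ 662.  -102.6    8. ]
(229, 143) [ 613.5 -101.8    8. ]
(397, 143) [ 710.6 -102.9    8. ]
(313, 210) [ 661.4 -124.3   98.3]
```

```bash
python3 -m handwheel '[{"offset":[0,-0.08,-1.5],"twist":[0,0,0],"fingers":2},{"offset":[0,0,-2],"twist":[0,0,0],"fingers":2},{"offset":[0,0,-2],"twist":[0,0,0],"fingers":2},{"offset":[0,0,-1.5],"twist":[0,0,0],"fingers":2},{"offset":[0,0,-1],"twist":[0,0,0],"fingers":2},{"offset":[0,0,-0.7],"twist":[0,0,0],"fingers":2},{"offset":[0,0,-0.3],"twist":[0,0,0],"fingers":2},{"offset":[0,0,0],"twist":[0,0,0],"fingers":2},{"offset":[0,0,0],"twist":[0,0,0],"fingers":2},{"offset":[0,0,0],"twist":[0,0,0],"fingers":2}]' 60
python3 st.py 4
```

```text
time: 34.15
tcp_pos: [661.0, -166.6, 14.7]
orientation: [0.712, 0.703, 0.001, 0.001]
force: [0.7, 0.1, 0.5]
finger_gap: 43.8
t 34.35 tcp [ 660.5 -166.5   14.1] block uvz [200.3  59.2 -71. ] F [-0.22  0.03 -0.48] sd [0.32 0.6  0.27] gap 43.8
jaw yaw -0.74 toolz [ 0.001 -0.    -1.   ] torque [-0.01 -0.04  0.01]
```

```bash
python3 -m handwheel '[{"offset":[0,0,-0.05],"twist":[0,0,0],"fingers":2},{"offset":[0,0,-0.05],"twist":[0,0,0],"fingers":2},{"offset":[0,0,-0.05],"twist":[0,0,0],"fingers":2},{"offset":[0,0,-0.05],"twist":[0,0,0],"fingers":2},{"offset":[0,0,-0.05],"twist":[0,0,0],"fingers":2},{"offset":[0,0,-0.03],"twist":[0,0,0],"fingers":2},{"offset":[0,0,-0.02],"twist":[0,0,0],"fingers":2},{"offset":[0,0,0],"twist":[0,0,0],"fingers":2},{"offset":[0,0,0],"twist":[0,0,0],"fingers":2},{"offset":[0,0,0],"twist":[0,0,0],"fingers":2}]' 60
python3 st.py 4
```

```text
time: 35.35
tcp_pos: [660.1, -166.5, 10.9]
orientation: [0.712, 0.703, -0.0, -0.0]
force: [-0.2, 0.2, 1.7]
finger_gap: 43.7
t 35.55 tcp [ 660.1 -166.5   10.9] block uvz [200.   59.2 -74.2] F [-1.78  0.22  2.7 ] sd [0.44 0.26 0.25] gap 43.4
jaw yaw -0.74 toolz [-0. -0. -1.] torque [0.05 0.23 0.  ]
```

Contact is at the expected height with about 2.5 N. Releasing, then rising straight up.

```bash
python3 -m handwheel '[{"offset":[0,0,0],"twist":[0,0,0],"fingers":4.6},{"offset":[0,0,0],"twist":[0,0,0],"fingers":5},{"offset":[0,0,0],"twist":[0,0,0],"fingers":6},{"offset":[0,0,0],"twist":[0,0,0],"fingers":7},{"offset":[0,0,0],"twist":[0,0,0],"fingers":8},{"offset":[0,0,0],"twist":[0,0,0],"fingers":8.5},{"offset":[0,0,0],"twist":[0,0,0],"fingers":8.5},{"offset":[0,0,0.5],"twist":[0,0,0],"fingers":8.5},{"offset":[0,0,1],"twist":[0,0,0],"fingers":8.5},{"offset":[0,0,2],"twist":[0,0,0],"fingers":8.5}]' 60
python3 -m handwheel '[{"offset":[0,0,2.5],"twist":[0,0,0],"fingers":8.5},{"offset":[0,0,2.5],"twist":[0,0,0],"fingers":8.5},{"offset":[0,0,2.5],"twist":[0,0,0],"fingers":8.5},{"offset":[0,0,2.5],"twist":[0,0,0],"fingers":8.5},{"offset":[0,0,2.5],"twist":[0,0,0],"fingers":8.5},{"offset":[-1,-0.8,2.5],"twist":[0,0,0],"fingers":8.5},{"offset":[-1,-0.8,2.5],"twist":[0,0,0],"fingers":8.5},{"offset":[-1,-0.8,2.5],"twist":[0,0,0],"fingers":8.5},{"offset":[-1,-0.8,2],"twist":[0,0,0],"fingers":8.5},{"offset":[-1,-0.8,0],"twist":[0,0,0],"fingers":8.5}]' 60
python3 - <<'E'
from h import *
for i in range(6): manip.get_image("side")
p=manip.camera_params("wrist"); W=manip.get_image("wrist"); cv2.imwrite("pics/w6.png",W); S=manip.get_image("side"); print(manip.observe()["tcp_pos"].round(1))
b,g,r=[W[...,i].astype(int) for i in range(3)]
m=((r>110)&(r-g>18)&(r<2*g)).astype(np.uint8)*255; cs=[c for c in cv2.findContours(m,0,2)[0] if cv2.contourArea(c)>500]
for z in(28,):
  for c in cs: print(cv2.boundingRect(c),cv2.minAreaRect(np.array([onz("wrist",u,z,p)[:2] for u in c[:,0].astype(float)],np.float32)))
cv2.imwrite("pics/fin.png",np.vstack([cv2.resize(W,(600,450))[:380],cv2.resize(S[200:340,160:500],(600,220))]))
E
```

```text
time: 36.55
tcp_pos: [658.9, -166.3, 45.1]
orientation: [0.712, 0.703, -0.001, -0.001]
force: [0.6, -0.2, 0.5]
finger_gap: 85.1
time: 37.55
tcp_pos: [611.8, -206.9, 270.6]
orientation: [0.712, 0.703, 0.002, 0.004]
force: [0.1, 0.2, 0.9]
finger_gap: 85.0
[ 610.2 -205.5  264.3]
(475, 249, 25, 64) ((787.6959838867188, -284.0822448730469), (21.912853240966797, 69.80020141601562), 12.694377899169922)
(344, 121, 46, 88) ((659.8729858398438, -166.76681518554688), (79.88646697998047, 40.78541564941406), 89.52442169189453)
```

View pics/fin.png

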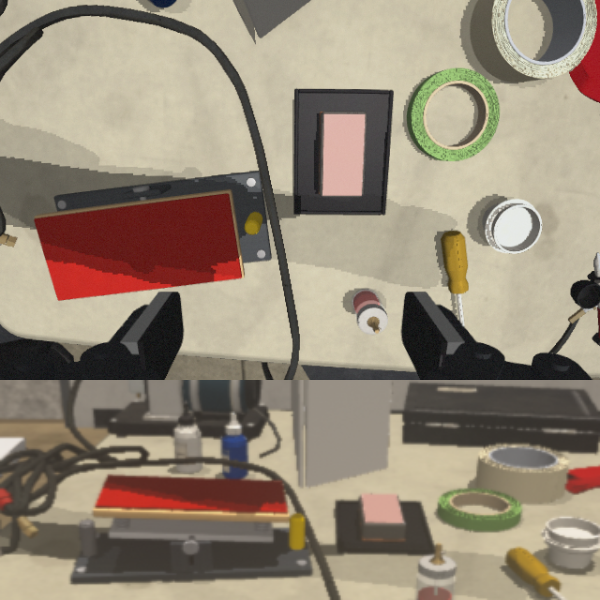

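The block lies flat, centred and square in the tray, measured at (659.9, −166.8) against the tray centre at about (661, −167). The other things are where they were. Handing in.

```bash
python3 -c "
from station import manip
print(manip.sign_off())"
```

```text
the job is handed in; nothing more can be done
None
```

The job is done and handed in at about 38 s. I gripped the block and laid it on the panel at the yellow post's end. I rubbed it from +44 mm to −45 mm and back to +46 mm along the middle line without lifting, then lifted it off at the yellow post and put it back in the tray, grit side down.

- **Pressing force:** while the block was rubbing it mostly read 7–9 N against the panel face. It dipped to about 5.6 N over the first 7 mm and rose to about 9.6 N for a moment at the turn. I read it only between moves, with about 0.5 N of noise.
- **Final placing:** the last wrist and side pictures show the block flat and square in the tray, about 1 mm from its centre. The bystanders in view (the jar, both paint bottles and the green tape) look unmoved, and the gripper is open and clear of everything.
- **Disagreement:** by touch the panel face came out about 3–4 mm higher than my camera fit. I followed the force readings instead. The slopes agreed, at about 0.075 rad with the yellow end low.

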